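# Carry the open tray of white test bars to the balance

## Task

Weigh the white test bars: pick up the open blue tray that holds the white bars, carry it level so that no bar spills, and set it down upright in the middle of the steel pan of the small grey balance, without dropping it. Leave the other blue tray, with the black bars, where it stands.

Things in the scene. Friction and masses are not known exactly. Their poses are not given: they have to be found in the camera images.
- white_tray_centre (a point): Centre (half-way up) of the loose open blue tray with the three WHITE bars. Tray: 100 mm long (its x; 115 mm over the thin lips at the two ends), 56 mm wide (its y), 34 mm high, walls and floor 2.5 mm, open on top (z up). Grasp it from above across its 56 mm width, outside the two plain long walls, at mid length; 0.1 to 0.3 kg with contents. Point lies 17 mm above its underside.
- black_tray_centre (a point): Centre of an identical open blue tray with three BLACK bars; same sizes and axes. Not to be moved. The two trays may stand in either place.
- pan_centre (a point): Centre of the top face of the balance's square steel pan, 136 x 136 mm, flat without a rim, 50 mm above the worktop, z up. The small balance (220 mm along its x, 160 mm along its y, light grey, display and keys at its -x end) stands fixed and the pan does not give; the pan centre lies 33 mm towards +x from the balance's middle. Nothing on it is higher than the pan. Not the larger scale at the back left.
- white_bar0: White plastic test bar 1 of 3, 10 x 80 x 8 mm, lying loose on the floor of the white-bar tray, long axis (its y) along the tray. Origin: centre of its underside.
- white_bar1: White plastic test bar 2 of 3, 10 x 80 x 8 mm, lying loose on the floor of the white-bar tray, long axis (its y) along the tray. Origin: centre of its underside.
- white_bar2: White plastic test bar 3 of 3, 10 x 80 x 8 mm, lying loose on the floor of the white-bar tray, long axis (its y) along the tray. Origin: centre of its underside.
Mind the look-alikes: they are no part of the job. What is shaped like the white_bar1 but turquoise is not meant.

How it is judged:
By the outcome, as a careful person would: the job done as asked, in the order asked, and still so for the second after the job is handed in, with the robot touching nothing.
It also fails if it takes over 40 s, if anything falls off the work surface, if the arm or the gripper's body presses on something with over 40 N, if the wrist force passes 120 N, or if a joint passes its speed limit or range.

## Robot

A 6-joint arm with a two-finger parallel gripper is mounted at the origin on a cart in front of the work surface, level with it; the furniture and walls round the work are solid. World frame = base frame: x ahead of the robot, y to its left, z up, the work surface at z = 0. Lengths are in mm, angles in rad, forces in N, time in s.
With the tool pointing down it reaches from about 250 to 800 mm from the base axis. Payload 8.5 kg.
Tool frame: the origin (TCP) lies midway between the tips of the shut fingers; the grasp point (between the pads) lies 19 mm behind it (bot.grip_point_offset is the distance from the TCP to the grasp point, in mm); y points along the fingers, z is the direction in which the jaws open and shut, and the axes are right-handed (so a half turn about y gives the same grasp; the last joint's range is limited). The gripper opens to 85 mm and grips with 20 to 120 N. Pads are 22 mm wide; open, the fingers measure 114 mm over their backs; the gripper's body (76 mm by 85 mm) begins 54 mm behind the grasp point. The pads swing forward as they close: fully open they stand 13 mm farther back than shut.
Start: joints at [0, 0.238, -0.013, 1.319, 0, 1.571], TCP at [524.956, -0, 231.276] pointing down, gripper open.
Joint ranges: [-2.66, 2.66], [-1.03, 1.9], [-1.14, 1.46], [-1.82, 2.27], [-1.45, 1.34], [-3.14, 3.14]. Speed limits (rad/s): [2.22, 2.22, 2.79, 3.14, 3.14, 3.14].

## Interface

Orientations are given as a unit quaternion [x, y, z, w].
In Python, from cell import bot gives the robot as it stands.
- The arm moves only by the tool arm_command, never from a script. Its arguments are lists of equal length, an entry for each row: "travel": the shift along the tool's x, y, z in m, a list of three; "twist": the turn, a rotation vector about the tool's x, y, z in degrees, a list of three. A call has exactly 5 rows; each row is the pose to reach, as a shift and turn from the pose measured when the call began, along the tool's axes at that moment; what a row does not reach only later rows make up. A row lasts 1/10 s, in which the tool goes at most 50 mm and 8.59 degrees, less where a joint would pass 70% of its speed; a pose out of reach is approached as far as the arm can. A call with a gripper value outside its range is refused whole. "jaw" is the closure, from 0 (fully open) to 1 (shut), set as the call begins (left out, the last holds). The fingers move at their own pace and stop on an object; "squeeze" is the grip in N (left out, the last holds). Time passes only in rows, so rows that repeat a pose let the fingers close, or fill a call up. It gives the time, the measured TCP pose, the force and the opening at its end, in the units of the state.
- bot.state(): the state, without advancing time (a new reading comes with each control period).
- bot.snapshot(name): name is "scene" or "side" or "wrist"; returns a dict with "frame" (384x512x3 uint8, red, green, blue), "vfov" (degrees; the focal length in pixels is half the picture's height over the tangent of half this angle, whatever the lens; pixels are square), "cx", "cy" (the principal point, pixels), "k1" (the pictures are not rectified: a ray, as slopes to the right and down, at radius r is drawn at 1 + k1 r^2 times it, then the intrinsics apply), "rvec" (rotation vector, rad) and "tvec" (3), from world to camera coordinates, as OpenCV has them; the wrist camera has in their place "mount" (4x4, takes a point from camera to tool coordinates, whose origin is the TCP and whose axes are the tool frame's). Camera axes: x right, y down, z forward; pixel columns grow to the right and rows downward; lengths in mm; the calibration is good to about 2 mm. A picture is of the moment at which its call begins: read the wrist's pose just before it. There is no depth.
- bot.sign_off(): hands the job in, once; it reports no verdict.
The state is a dict: "t": time; "qpos": joint angles; "joint_vel": joint speeds; "joint_efforts": joint torques, N m; "eef_pos": TCP position; "orientation": TCP orientation; "wrist_force": force on the tool from outside, world axes, zero at the start; "ft_torque": the same for the moment, N m; "opening": finger opening in mm.
Only numpy, scipy, OpenCV 4.12 (cv2) and the standard library are available. Lean on these libraries where they do the work, as an engineer would, in place of code of your own. Each camera call takes 0.05 s, during which the arm holds its last target.

## Working session

There is one attempt and no reset: what is moved stays moved. The work goes in short steps, Python scripts to look and compute and a tool call to move; the robot and the scene stay as the last step left them, time stands still between calls to the robot, and variables do not carry over. Pictures are saved under pics/ and viewed, and the job is handed in when it is done.

Besides the shell and the picture viewer there is one more tool, called after "Emit:" as name(argument=value, ...) on one line, values as JSON. arm_command: Moves the arm, as the interface text tells. Its arguments: {"type":"object","properties":{"travel":{"type":"array","items":{"type":"array","items":{"type":"number"}}},"twist":{"type":"array","items":{"type":"array","items":{"type":"number"}}},"jaw":{"type":"number"},"squeeze":{"type":"number"}},"required":["travel","twist"]}

```bash
mkdir -p pics; ls; cat > h.py <<'E'
import numpy as np, cv2
from scipy.spatial.transform import Rotation as R
from cell import bot
def intr(s):
    f=192/np.tan(np.radians(s['vfov'])/2)
    return f
def ray(s,uv,st=None):
    f=intr(s); xd=np.array([(uv[0]-s['cx'])/f,(uv[1]-s['cy'])/f]); x=xd.copy()
    for _ in range(50): x=xd/(1+s['k1']*(x@x))
    d=np.array([x[0],x[1],1.])
    if 'mount' in s:
        M=np.array(s['mount']); Rt=R.from_quat(st['orientation']).as_matrix()
        return Rt@M[:3,3]+np.array(st['eef_pos']), Rt@M[:3,:3]@d
    Rc=R.from_rotvec(np.ravel(s['rvec'])).as_matrix()
    return -Rc.T@np.ravel(s['tvec']), Rc.T@d
def onz(s,uv,z,st=None):
    o,d=ray(s,uv,st); return o+d*(z-o[2])/d[2]
def save(s,n,sc=1,crop=None):
    im=s['frame'][:,:,::-1]
    if crop: im=im[crop[1]:crop[3],crop[0]:crop[2]]
    cv2.imwrite('pics/'+n,cv2.resize(im,None,fx=sc,fy=sc,interpolation=cv2.INTER_CUBIC))
E
python3 - <<'E'
from h import *
import pickle
st=bot.state(); print(st)
D={'st':st}
for n in['scene','side','wrist']:
    D[n]=bot.snapshot(n); save(D[n],n+'0.png',1.5)
    print({k:v for k,v in D[n].items() if k!='frame'})
pickle.dump(D,open('d0.pkl','wb'))
E
```

```text
pics
{'t': 0.0, 'qpos': array([-9.49596951e-06,  2.38762109e-01, -1.42650209e-02,  1.31923996e+00,
       -1.95503711e-05,  1.57081039e+00]), 'joint_vel': array([-0.00039274, -0.00109489, -0.00044356,  0.00135602,  0.00165707,
       -0.00147404]), 'joint_efforts': array([ 1.29771975e-03, -5.38790166e+01,  3.46437156e+01,  1.83730113e-02,
        1.69192181e-04,  6.54446694e-05]), 'eef_pos': array([ 5.24559967e+02, -1.09792593e-02,  2.30683256e+02]), 'orientation': array([-0.50036656,  0.50036855, -0.49964295,  0.4996214 ]), 'wrist_force': array([-0.24903672,  0.40281141, -0.39797198]), 'ft_torque': array([-0.01194069,  0.01754294,  0.00761367]), 'opening': 85.64522701540211}
{'vfov': 46.937941124908676, 'cx': 257.0103997240093, 'cy': 192.88669268293467, 'k1': -0.14327160913484233, 'rvec': array([ 2.18078755, -1.04939269,  0.39795404]), 'tvec': array([-326.42812932,  301.46046049,  770.02725151])}
{'vfov': 53.90678510102893, 'cx': 257.2898755052576, 'cy': 194.41234559256642, 'k1': -0.08280503796849947, 'rvec': array([ 0.3781919 , -2.64930349,  1.42574386]), 'tvec': array([450.75588536, 140.15444507, 883.48664829])}
{'vfov': 71.7406907387977, 'cx': 256.85552671303714, 'cy': 192.57582717389678, 'k1': -0.02285370390114124, 'mount': array([[-8.09874699e-04,  9.51042451e-01,  3.09059218e-01,
        -7.93363593e+01],
       [-1.16380359e-03, -3.09060006e-01,  9.51041828e-01,
        -1.42128937e+02],
       [ 9.99998995e-01,  4.10540487e-04,  1.35712650e-03,
        -2.27029181e-01],
       [ 0.00000000e+00,  0.00000000e+00,  0.00000000e+00,
         1.00000000e+00]])}
```

View pics/scene0.png

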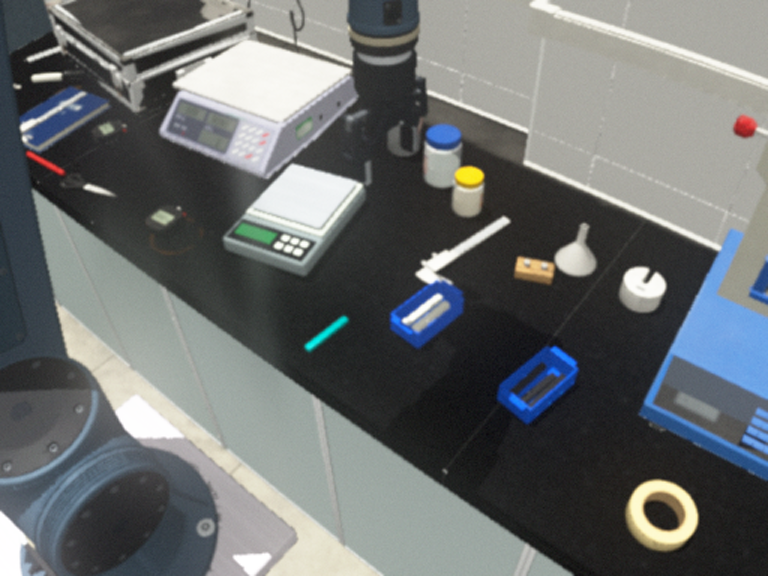

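View pics/side0.png

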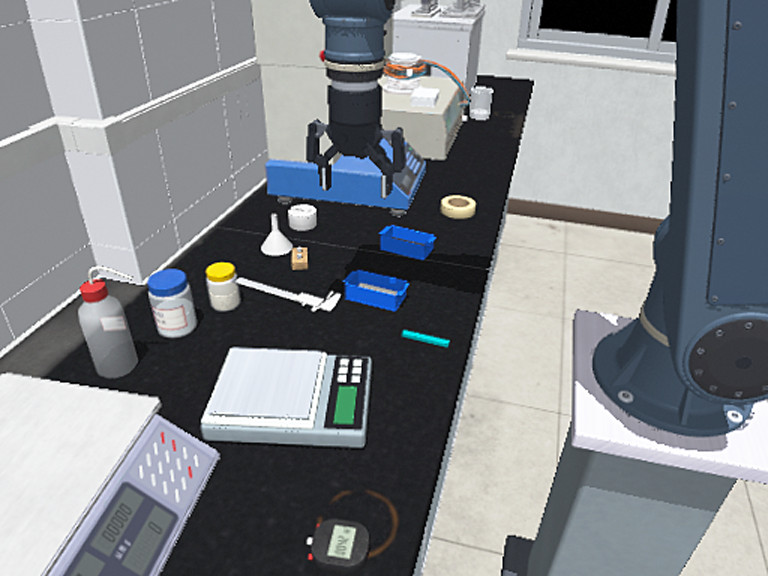

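View pics/wrist0.png

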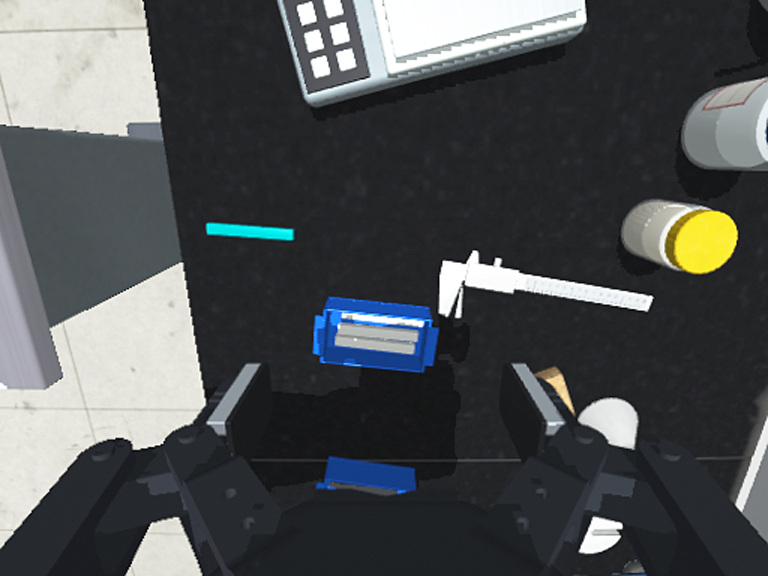

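The scene camera shows the white-bar tray at about (428,313)/1.5 px. It shows the black-bar tray at (538,383)/1.5, the small balance at (297,218)/1.5 and the large scale at the back left. The turquoise bar is at (326,333)/1.5. I'll take close crops and find edges next.

```bash
python3 - <<'E'
from h import *
import pickle
D=pickle.load(open('d0.pkl','rb')); st=D['st']
save(D['scene'],'sc_tray.png',5,(245,175,395,290)); save(D['wrist'],'wr_tray.png',7,(200,190,305,260))
for n in['scene','wrist','side']:
    s=D[n]; hsv=cv2.cvtColor(s['frame'],cv2.COLOR_RGB2HSV)
    m=cv2.inRange(hsv,(108,130,50),(130,255,255))
    c,_=cv2.findContours(m,cv2.RETR_EXTERNAL,cv2.CHAIN_APPROX_NONE)
    for k in c:
        if cv2.contourArea(k)>150:
            r=cv2.minAreaRect(k); p=onz(s,r[0],25,st); print(n,'blue',np.round(r[0],1),np.round(r[1],1),p.round(1))
    # pan: bright, unsaturated
    m=cv2.inRange(hsv,(0,0,150),(180,45,255))
    c,_=cv2.findContours(m,cv2.RETR_EXTERNAL,cv2.CHAIN_APPROX_NONE)
    for k in c:
        if cv2.contourArea(k)>1000:
            r=cv2.minAreaRect(k); b=cv2.boxPoints(r); w=[onz(s,x,50,st)[:2].round(1).tolist() for x in b]; print(n,'wht',np.round(r[0],1),np.round(r[1],1),w)
save(D['scene'],'sc_pan.png',6,(145,105,250,185)); save(D['side'],'si_pan.png',5,(130,225,255,300))
E
```

```text
scene blue [358.9 254.5] [33.9 56.9] [ 499.7 -282.8   25. ]
scene blue [284.7 207.4] [31.5 52.9] [509.8 -87.3  25. ]
scene blue [295.   90.5] [15. 22.] [901.3 163.9  25. ]
scene blue [41.4 79.4] [10.2 51.8] [468.9 871.2  25. ]
scene blue [31.3 69.6] [ 5.8 42. ] [481.7 963.7  25. ]
scene wht [160.9 312.8] [438.1 140.9] [[-61.0, 427.6], [281.9, 636.9], [282.3, -448.2], [64.4, -443.6]]
scene wht [196.2 141.6] [52.8 84.6] [[415.6, 251.7], [700.4, 351.6], [657.3, 157.8], [401.2, 93.5]]
scene wht [394. 105.] [210. 234.] [[1358.1, 575.9], [2070.0, -168.2], [795.7, -503.5], [475.3, -91.3]]
scene wht [136.  59.] [118. 200.] [[799.0, 1482.1], [1260.6, 706.8], [666.9, 190.5], [329.6, 648.9]]
wrist blue [244.  316.5] [67.1 22.3] [ 503.7 -246.5   25. ]
wrist blue [250.  222.8] [83.6 45. ] [514.7 -79.2  25. ]
wrist wht [109. 364.] [38. 50.] [[246.9, -283.4], [328.6, -281.7], [315.3, -367.3], [227.9, -369.7]]
wrist wht [363.  187.3] [ 43.7 143.2] [[566.6, 6.8], [745.2, 13.1], [759.2, -45.1], [570.7, -51.5]]
wrist wht [ 68. 260.] [136. 208.] [[90.9, -330.4], [203.1, 22.3], [375.9, 21.6], [325.5, -32
[... 456 characters left out ...]
269.    25. ]
side blue [238.4 108.4] [32.3 10.1] [ 738.4 -673.5   25. ]
side wht [ 72.5 315.5] [135. 145.] [[958.8, 336.4], [653.6, 236.9], [502.8, 509.6], [714.6, 583.5]]
side wht [190.1 263.9] [110.3  62.3] [[613.0, 354.1], [702.9, 187.2], [456.4, 132.9], [410.5, 306.6]]
side wht [393.5 263. ] [235. 240.] [[313.8, 451.9], [502.7, -350.0], [-302.3, -631.7], [-46.4, 361.2]]
side wht [275.2  72.3] [53.  60.3] [[739.1, -747.9], [1047.9, -2004.2], [638.5, -1826.2], [503.3, -704.7]]
side wht [354.   72.5] [145. 192.] [[1692.5, -4420.3], [-1012.4, -6633.5], [-71.6, -531.1], [555.2, -317.0]]
side wht [125.   94.5] [189. 250.] [[5369.2, -3792.8], [1786.3, -4372.2], [504.8, -55.2], [1152.7, 147.9]]
```

View pics/sc_tray.png

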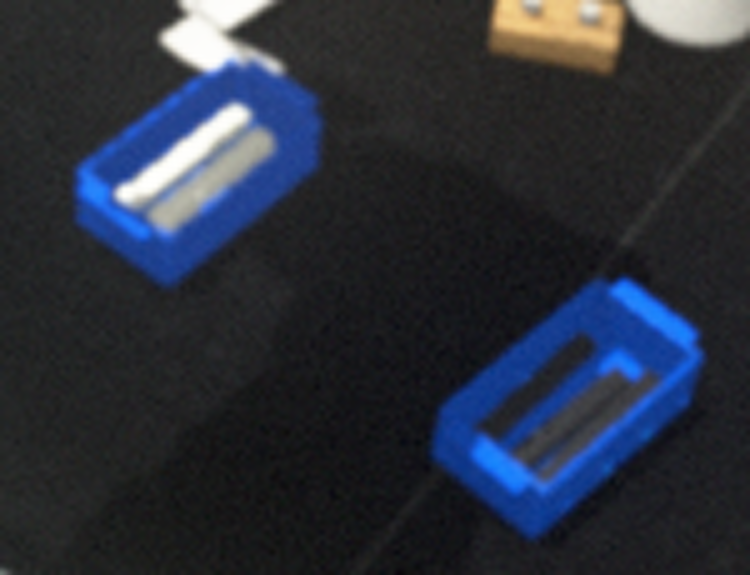

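View pics/wr_tray.png

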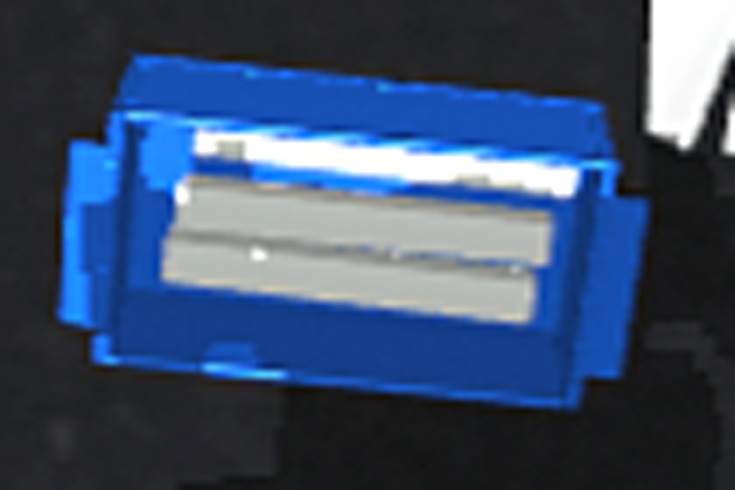

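View pics/sc_pan.png

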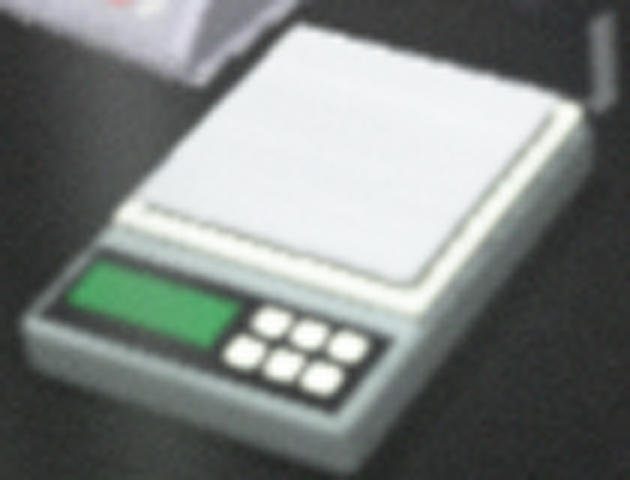

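View pics/si_pan.png

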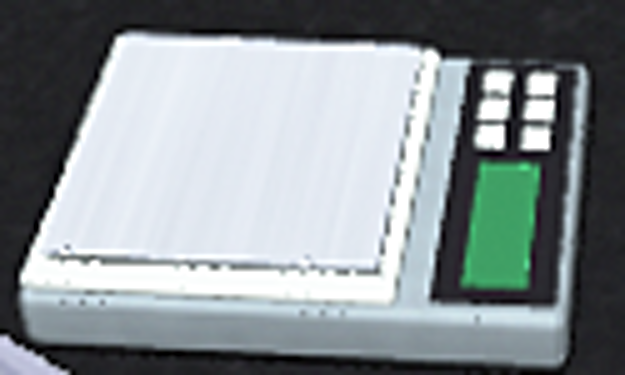

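```bash
python3 - <<'E'
from h import *
import pickle
D=pickle.load(open('d0.pkl','rb')); st=D['st']
def rep(n,off,sc,pts,z):
    P=np.array([onz(D[n],np.array(p)/sc+off,z,st)[:2] for p in pts]); 
    e=np.roll(P,-1,0)-P
    print(n,P.round(1).tolist(),'c',P.mean(0).round(1),'len',np.hypot(*e.T).round(1),'ang',np.degrees(np.arctan2(e[:,1],e[:,0])).round(1))
rep('wrist',(200,190),7,[(118,112),(615,162),(578,405),(97,362)],34)
rep('scene',(245,175),5,[(78,180),(170,240),(318,125),(235,65)],34)
rep('scene',(145,105),6,[(140,208),(410,280),(568,105),(298,25)],50)
rep('side',(130,225),5,[(50,255),(380,270),(428,45),(120,35)],50)
E
```

```text
wrist [[469.9, -50.1], [567.2, -60.5], [561.6, -114.5], [463.1, -104.7]] c [515.5 -82.5] len [97.8 54.3 99.  55. ] ang [ -6.1 -95.9 174.3  82.9]
scene [[462.3, -56.7], [460.0, -108.7], [553.8, -120.6], [561.1, -69.6]] c [509.3 -88.9] len [52.  94.5 51.5 99.7] ang [-92.5  -7.2  81.8 172.6]
scene [[494.0, 268.2], [530.2, 145.4], [658.0, 170.0], [628.5, 307.2]] c [577.7 222.7] len [128.1 130.2 140.3 140. ] ang [ -73.6   10.9  102.1 -163.8]
side [[621.9, 313.5], [494.6, 281.9], [525.6, 147.4], [661.2, 182.5]] c [575.8 231.3] len [131.1 138.  140.1 136.8] ang [-166.1  -77.1   14.5  106.7]
```

The wrist rim corners give a 98.5 x 55 mm tray, which agrees with the given sizes. Its centre is about (515.5, -82.5) and its yaw about -6°. The scene view gives (509, -89), and the crop confirms the white bars. The candidates in the scene picture (768 px scale) were the tray with light bars at (428,313), the tray with black bars at (538,383) and the turquoise bar at (326,333). I choose the first. The pan is near (577,227) with a yaw of about 14°. Next I move to a hover over the tray and turn the jaws.

Emit:
arm_command(travel=[[0.016, 0.012, -0.002], [0.033, 0.024, -0.004], [0.05, 0.036, -0.005], [0.066, 0.048, -0.007], [0.082, 0.06, -0.009]], twist=[[0, -8.4, 0], [0, -16.8, 0], [0, -25.2, 0], [0, -33.6, 0], [0, -42, 0]], jaw=0)

```text
t: 0.65
eef_pos: [515.3, -82.6, 170.1]
orientation: [0.647, -0.286, 0.285, -0.647]
wrist_force: [-0.1, 1.3, 0.5]
opening: 85.3
```

Emit:
arm_command(travel=[[0, 0, 0], [0, 0, 0], [0, 0, 0], [0, 0, 0], [0, 0, 0]], twist=[[0, -8.4, 0], [0, -16.8, 0], [0, -25.2, 0], [0, -33.6, 0], [0, -42, 0]])

```text
t: 1.15
eef_pos: [515.1, -82.6, 169.8]
orientation: [-0.706, 0.034, -0.032, 0.706]
wrist_force: [-0.2, -0.5, -0.2]
opening: 85.6
```

```bash
python3 - <<'E'
from h import *
import pickle
st=bot.state(); s=bot.snapshot('wrist'); save(s,'wrist1.png',1.5); pickle.dump((st,s),open('d1.pkl','wb'))
print(st['t'],st['eef_pos'],st['qpos'],R.from_quat(st['orientation']).as_matrix().round(3))
E
```

```text
1.15 [515.14031097 -82.63764963 169.84182291] [-1.58966649e-01  2.62366923e-01 -1.40864472e-01  1.16973860e+00
 -1.63098137e-04 -6.62530170e-02] [[ 0.996 -0.002  0.093]
 [-0.093  0.     0.996]
 [-0.002 -1.    -0.   ]]
```

View pics/wrist1.png

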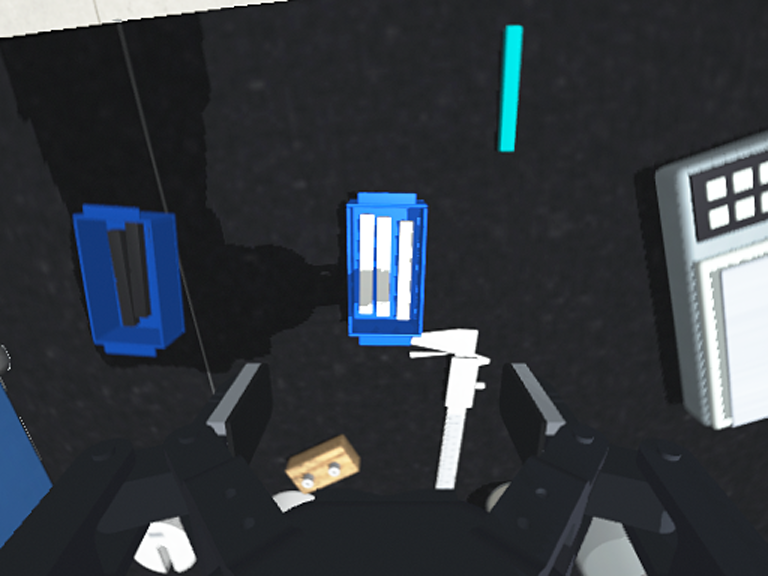

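```bash
python3 - <<'E'
from h import *
import pickle
st,s=pickle.load(open('d1.pkl','rb'))
hsv=cv2.cvtColor(s['frame'],cv2.COLOR_RGB2HSV)
m=cv2.inRange(hsv,(100,110,60),(130,255,255)); m[:, :215]=0; m[:,300:]=0
c,_=cv2.findContours(m,cv2.RETR_EXTERNAL,cv2.CHAIN_APPROX_NONE); k=max(c,key=cv2.contourArea)
P=np.array([onz(s,q[0],34,st)[:2] for q in k]).astype(np.float32)
r=cv2.minAreaRect(P); print(r)
save(s,'wr1c.png',6,(215,120,300,240))
Rt=R.from_quat(st['orientation']).as_matrix()
print(Rt.T@(np.array([*r[0],4])-st['eef_pos']))
E
```

```text
((514.0831909179688, -82.13070678710938), (57.07276153564453, 115.14362335205078), 84.1828842163086)
[ -0.73802611 165.84381786   0.41002011]
```

View pics/wr1c.png

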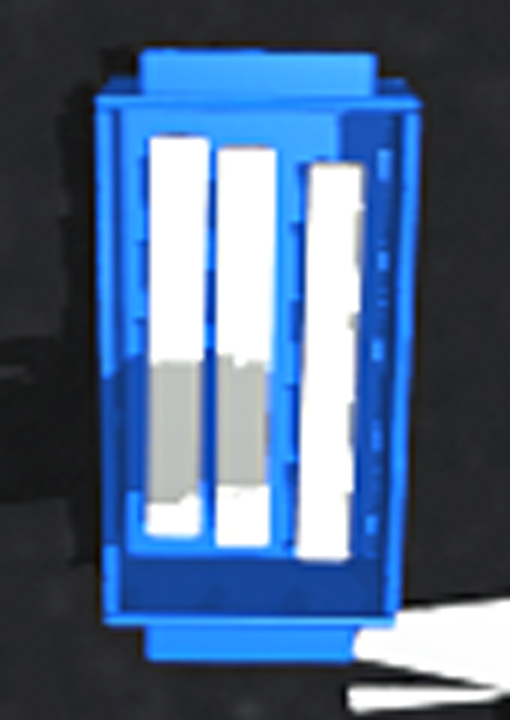

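The crop shows the three white bars. The rim rectangle measures 57 x 115 mm, as it should, with centre (514.1, -82.1) and yaw -5.8°. The tool is already over it, so I descend.

Emit:
arm_command(travel=[[-0.001, 0.04, 0.0], [-0.001, 0.08, 0.0], [-0.001, 0.12, 0.0], [-0.001, 0.15, 0.0], [-0.001, 0.163, 0.0]], twist=[[0, 0.5, 0], [0, 0.5, 0], [0, 0.5, 0], [0, 0.5, 0], [0, 0.5, 0]])

```text
t: 1.7
eef_pos: [511.7, -82.2, 3.9]
orientation: [-0.706, 0.036, -0.031, 0.706]
wrist_force: [-1.2, -0.1, -0.7]
opening: 85.3
```

Emit:
arm_command(travel=[[0, 0, 0], [0, 0, 0], [0, 0, 0], [0, 0, 0], [0, 0, 0]], twist=[[0, 0, 0], [0, 0, 0], [0, 0, 0], [0, 0, 0], [0, 0, 0]], jaw=1, squeeze=35)

```text
t: 2.2
eef_pos: [512.2, -82.2, 4.6]
orientation: [-0.706, 0.036, -0.032, 0.706]
wrist_force: [-0.6, -0.2, -1.9]
opening: 55.1
```

```bash
python3 - <<'E'
from h import *
st=bot.state(); s=bot.snapshot('wrist'); save(s,'wrist2.png',1.5)
print(st['t'],st['eef_pos'],st['opening'],st['wrist_force'],R.from_quat(st['orientation']).as_matrix().round(3))
save(bot.snapshot('side'),'side2.png',4,(170,120,330,240))
E
```

```text
2.2 [512.24190023 -82.20526521   4.64228654] 55.093674235456476 [-0.56105996 -0.2062762  -1.89675467] [[ 0.995 -0.005  0.096]
 [-0.096  0.001  0.995]
 [-0.005 -1.     0.   ]]
```

View pics/wrist2.png

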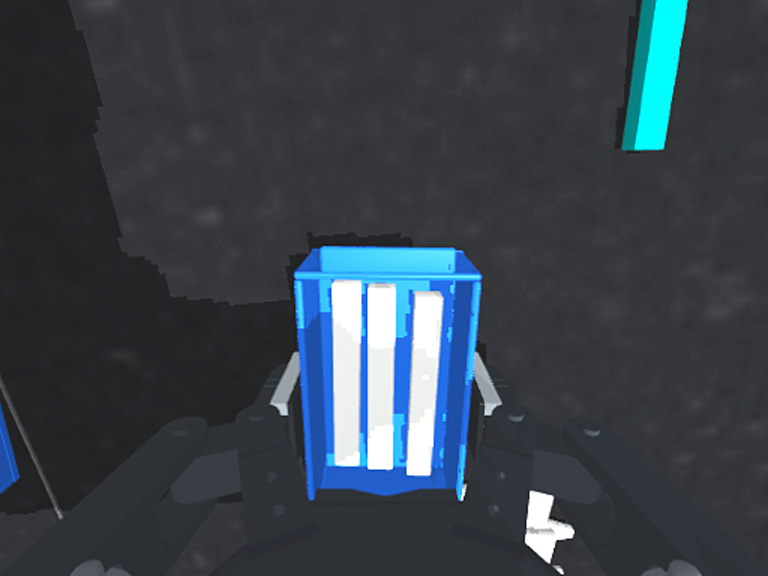

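View pics/side2.png

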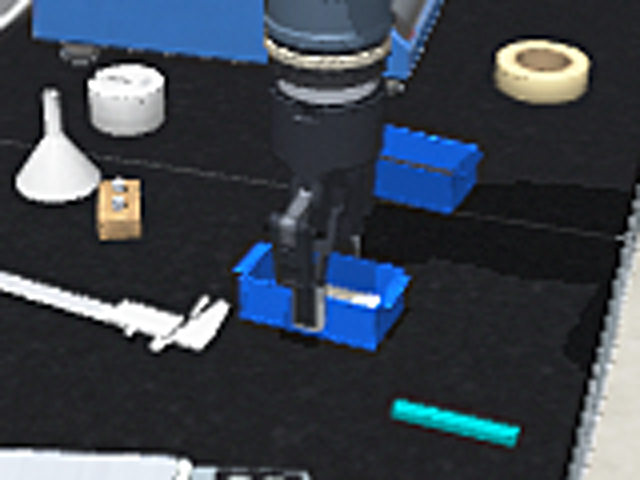

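The tray is gripped with an opening of 55 mm, and the pads sit on the mid-length of the long walls. I lift gently.

Emit:
arm_command(travel=[[0, -0.004, 0], [0, -0.015, 0], [0, -0.035, 0], [0, -0.055, 0], [0, -0.07, 0]], twist=[[0, 0, 0], [0, 0, 0], [0, 0, 0], [0, 0, 0], [0, 0, 0]], squeeze=45)

```text
t: 2.8
eef_pos: [512.9, -82.3, 76.5]
orientation: [-0.706, 0.035, -0.032, 0.706]
wrist_force: [0.2, -0.5, -1.8]
opening: 55.5
```

Emit:
arm_command(travel=[[0, -0.015, 0], [0, -0.03, 0], [0, -0.045, 0], [0, -0.055, 0], [0, -0.06, 0]], twist=[[0, 0, 0], [0, 0, 0], [0, 0, 0], [0, 0, 0], [0, 0, 0]])

```text
t: 3.3
eef_pos: [513.6, -82.4, 137.9]
orientation: [-0.706, 0.035, -0.033, 0.706]
wrist_force: [-0.2, 0.2, -1.7]
opening: 55.5
```

```bash
python3 - <<'E'
from h import *
st=bot.state(); s=bot.snapshot('wrist'); save(s,'wrist3.png',1.2)
print(st['t'],st['eef_pos'],st['opening'],st['wrist_force'],st['ft_torque'],R.from_quat(st['orientation']).as_matrix().round(3))
save(bot.snapshot('side'),'side3.png',4,(170,80,330,240))
# goal travel to hover over approx pan, keep z
print(R.from_quat(st['orientation']).as_matrix().T@(np.array([575,227,135])-st['eef_pos']))
E
```

```text
3.3 [513.56574468 -82.42918956 137.89712873] 55.48599883215467 [-0.21021433  0.17829536 -1.67459893] [-0.04433397  0.01941954 -0.01284771] [[ 0.995 -0.002  0.096]
 [-0.096  0.     0.995]
 [-0.002 -1.     0.   ]]
[ 31.5324034    2.82150305 313.88967981]
```

View pics/wrist3.png

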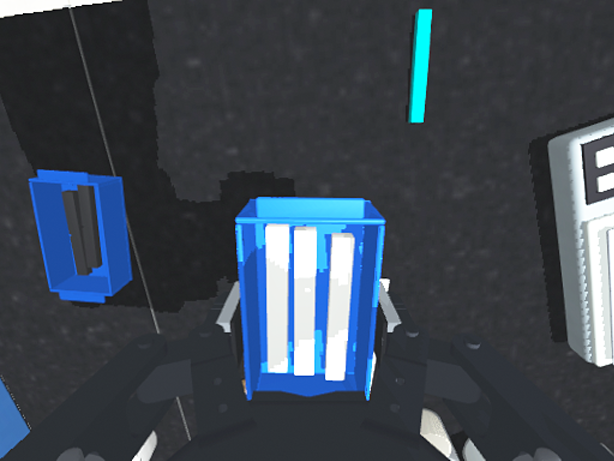

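View pics/side3.png

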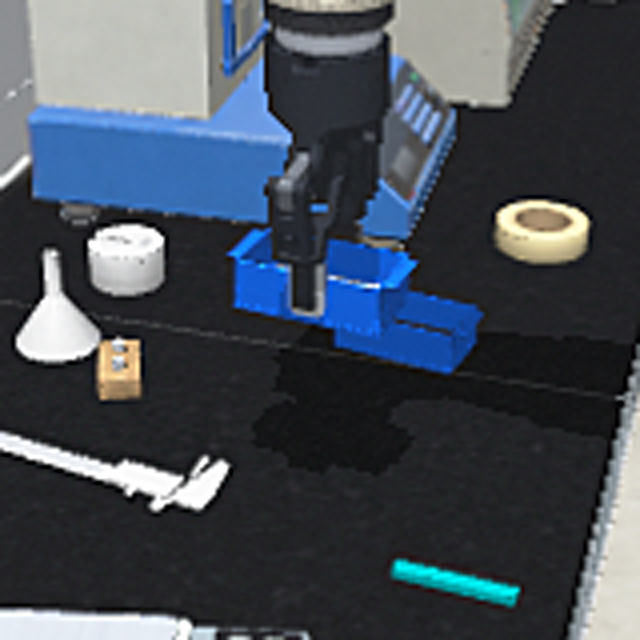

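Lift held level with the bars in place. Now carry it gently toward the balance, stopping midway to see the pan.

Emit:
arm_command(travel=[[0.001, 0, 0.01], [0.003, 0, 0.035], [0.007, 0, 0.065], [0.01, 0, 0.095], [0.012, 0, 0.115]], twist=[[0, -1, 0], [0, -3, 0], [0, -6, 0], [0, -8, 0], [0, -10, 0]])

```text
t: 3.9
eef_pos: [536.2, 33.2, 136.3]
orientation: [-0.706, -0.027, 0.03, 0.707]
wrist_force: [0.1, 0.2, -1.8]
opening: 55.1
```

Emit:
arm_command(travel=[[0.0, 0, 0.005], [0.0, 0, 0.007], [0.0, 0, 0.008], [0.0, 0, 0.008], [0, 0, 0.008]], twist=[[0, -2, 0], [0, -5, 0], [0, -8, 0], [0, -10, 0], [0, -10, 0]])

```text
t: 4.4
eef_pos: [535.0, 41.2, 135.8]
orientation: [-0.701, -0.089, 0.093, 0.702]
wrist_force: [-0.7, 0.4, -2.2]
opening: 55.6
```

```bash
python3 - <<'E'
from h import *
import pickle
st=bot.state(); s=bot.snapshot('wrist'); save(s,'wrist4.png',1.5); pickle.dump((st,s),open('d4.pkl','wb'))
print(st['t'],st['eef_pos'],st['opening'],R.from_quat(st['orientation']).as_matrix().round(3))
E
```

```text
4.4 [535.00360851  41.18740213 135.75676853] 55.61891544798826 [[ 0.967 -0.005 -0.255]
 [ 0.255  0.001  0.967]
 [-0.005 -1.     0.002]]
```

View pics/wrist4.png

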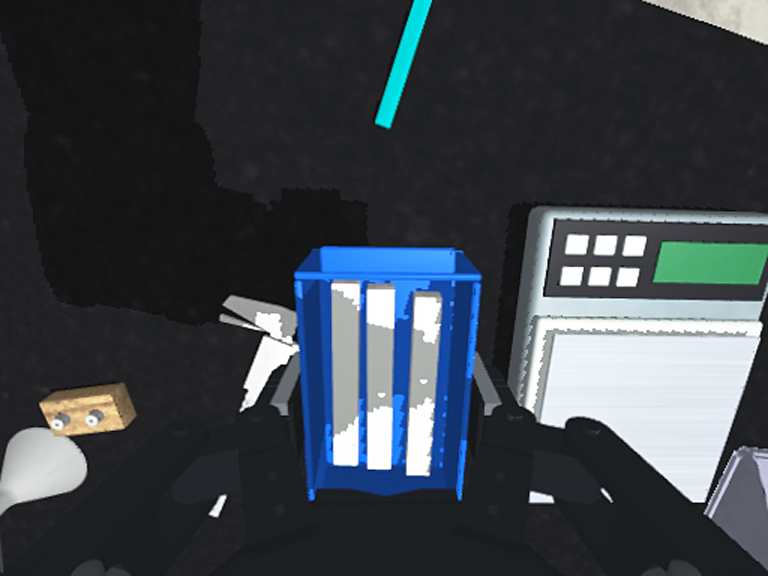

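```bash
python3 - <<'E'
from h import *
import pickle
st,s=pickle.load(open('d4.pkl','rb'))
save(s,'w4c.png',5,(340,190,512,300+40)) if 0 else save(s,'w4c.png',4.5,(345,130,512,340-80+5))
for p in [(550,330),(763,337),(695,502),(543,385)]: print(onz(s,np.array(p)/1.5,50,st).round(1))
for p in [(535,215)]: print(onz(s,np.array(p)/1.5,40,st).round(1))
save(s,'w4d.png',4,(345,200,512,345))
E
```

```text
[529.4 146.6  50. ]
[499.  282.6  50. ]
[632.  306.3  50. ]
[567.2 157.1  50. ]
[465.2 115.3  40. ]
```

View pics/w4d.png

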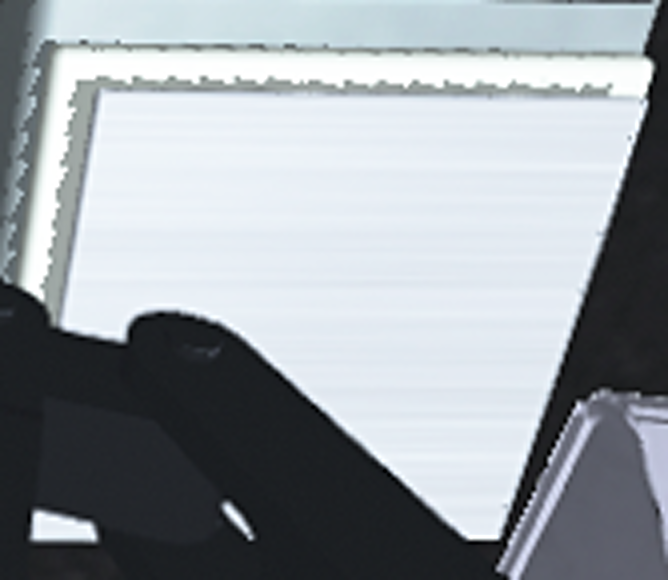

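```bash
python3 - <<'E'
from h import *
import pickle
st,s=pickle.load(open('d4.pkl','rb'))
f=lambda p:onz(s,np.array(p)/4+(345,200),50,st)[:2]
A,B,C,Dd=map(f,[(100,91),(648,99),(503,535),(63,325)])
an=lambda v:np.degrees(np.arctan2(v[1],v[0]))
print(A,B,np.linalg.norm(B-A),'front',an(B-A)-90,'right',an(C-B),'left',an(Dd-A))
yaw=(an(B-A)-90+an(C-B)+an(Dd-A))/3
u=np.array([np.cos(np.radians(yaw)),np.sin(np.radians(yaw))])
c=(A+B)/2+68*u; print('yaw',yaw,'pan',c)
Rt=R.from_quat(st['orientation']).as_matrix()
# tray centre offset vs TCP in tool frame at grasp: tray (514.08,-82.13), tcp (512.24,-82.2), yaw -5.5 grasp
print('tool yaw',an(Rt[:2,0]))
off=R.from_euler('z',an(Rt[:2,0])+5.5,degrees=True).as_matrix()@np.array([1.8,0.1,0])
print('travel',Rt.T@(np.array([*c,135])-off-st['eef_pos']))
E
```

```text
[531.20377191 150.72315762] [499.53110768 281.05534229] 134.12544882151826 front 13.65895481319231 right 14.310028258537391 left 14.161127854937595
yaw 14.0433703088891 pan [581.33507785 232.38987809]
tool yaw 14.775101753608013
travel [ 91.78154384   0.62102134 172.79158847]
```

```bash
python3 - <<'E'
from h import *
import pickle
st,s=pickle.load(open('d4.pkl','rb'))
for z in(0,60,110): print(onz(s,(492,299),z,st).round(), onz(s,(470,343),z,st).round())
D=pickle.load(open('d0.pkl','rb'))
for p in[(265,175),(275,140),(357,98),(327,125)]: print([onz(D['scene'],np.array(p)/1.5,z).round().tolist() for z in(0,60,100)])
E
```

```text
[607. 376.   0.] [681. 386.   0.]
[575. 300.  60.] [633. 307.  60.]
[549. 236. 110.] [593. 242. 110.]
[[617.0, 377.0, 0.0], [566.0, 311.0, 60.0], [532.0, 267.0, 100.0]]
[[713.0, 448.0, 0.0], [654.0, 377.0, 60.0], [615.0, 329.0, 100.0]]
[[940.0, 422.0, 0.0], [864.0, 353.0, 60.0], [813.0, 306.0, 100.0]]
[[819.0, 401.0, 0.0], [752.0, 333.0, 60.0], [707.0, 287.0, 100.0]]
```

The pan centre from the wrist edges is (581, 232) with yaw 14°. The side view gives (576, 231), so I use about (580, 231). The large scale starts at y≈377, which leaves it clear.

Emit:
arm_command(travel=[[0.005, 0, 0.01], [0.018, 0, 0.035], [0.034, 0, 0.065], [0.05, 0, 0.095], [0.062, 0, 0.12]], twist=[[0, 0.2, 0], [0, 0.5, 0], [0, 0.7, 0], [0, 0.7, 0], [0, 0.7, 0]])

```text
t: 4.95
eef_pos: [565.0, 175.2, 135.6]
orientation: [-0.701, -0.084, 0.088, 0.702]
wrist_force: [-0.1, -0.3, -1.3]
opening: 55.2
```

Emit:
arm_command(travel=[[0.01, 0, 0.02], [0.018, 0, 0.035], [0.023, 0, 0.044], [0.027, 0, 0.05], [0.028, 0, 0.051]], twist=[[0, 0, 0], [0, 0, 0], [0, 0, 0], [0, 0, 0], [0, 0, 0]])

```text
t: 5.45
eef_pos: [580.0, 231.7, 135.4]
orientation: [-0.701, -0.084, 0.088, 0.702]
wrist_force: [0.5, -0.3, -0.6]
opening: 55.1
```

```bash
python3 - <<'E'
from h import *
import pickle
st=bot.state(); s=bot.snapshot('wrist'); save(s,'wrist5.png',1.5); pickle.dump((st,s),open('d5.pkl','wb'))
Rt=R.from_quat(st['orientation']).as_matrix()
print(st['t'],st['eef_pos'],st['opening'],Rt.round(3), Rt.T@(np.array([580-1.7,231-.7,85])-st['eef_pos']))
save(bot.snapshot('side'),'side5.png',4,(110,140,280,290))
E
```

```text
5.45 [579.99315756 231.66481245 135.37418944] 55.06760129946235 [[ 0.97  -0.005 -0.241]
 [ 0.241  0.001  0.97 ]
 [-0.005 -1.     0.002]] [-1.72214657 50.38126987 -1.02484893]
```

View pics/wrist5.png

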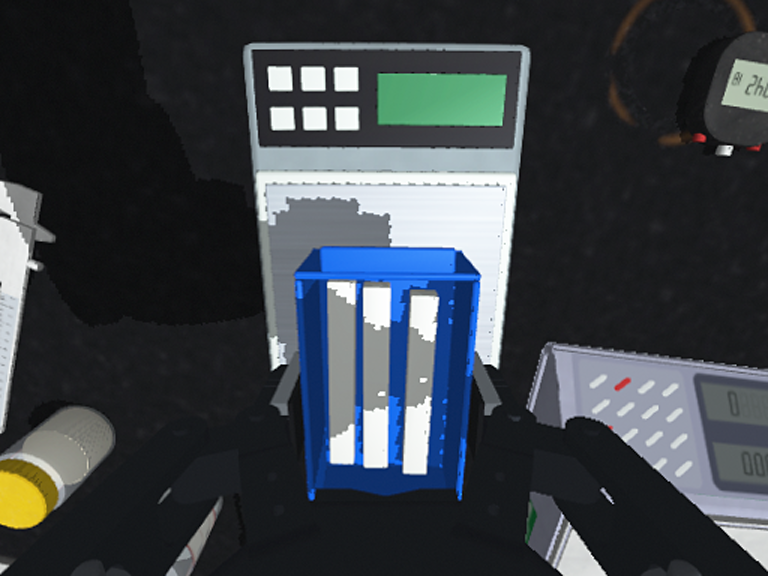

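View pics/side5.png

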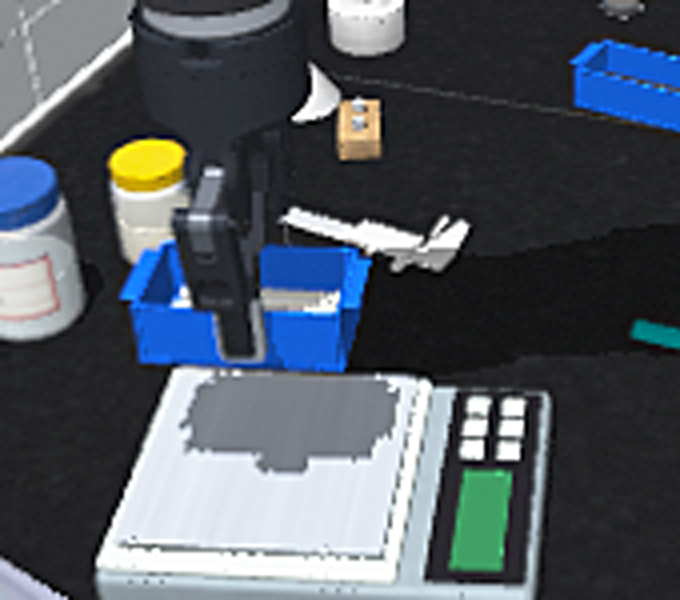

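```bash
python3 - <<'E'
from h import *
import pickle
st,s=pickle.load(open('d5.pkl','rb'))
save(s,'w5c.png',4,(160,100,355,250))
E
```

```text
(no output)
```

View pics/w5c.png

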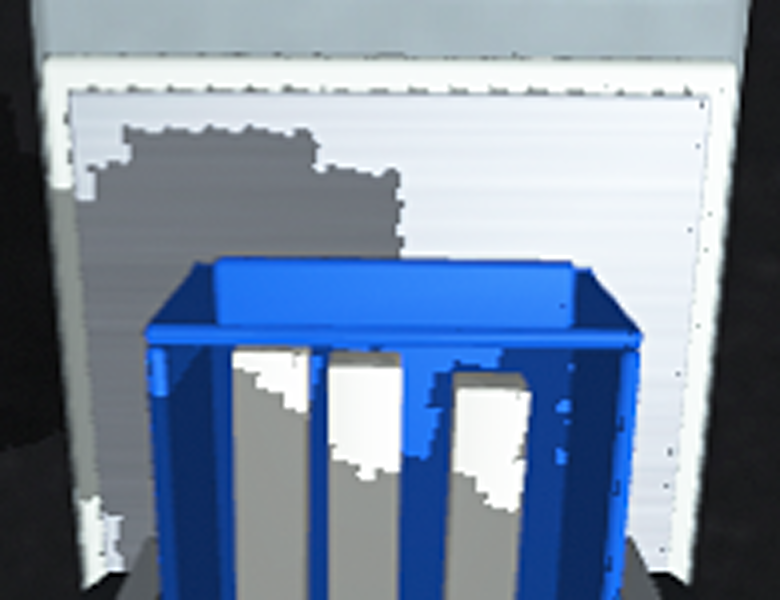

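```bash
python3 - <<'E'
from h import *
import pickle
st,s=pickle.load(open('d5.pkl','rb'))
f=lambda p:onz(s,np.array(p)/4+(160,100),50,st)[:2]
A,B,C,Dd=map(f,[(70,94),(710,96),(660,555),(103,540)])
an=lambda v:np.degrees(np.arctan2(v[1],v[0]))
print(A,B,np.linalg.norm(B-A),an(B-A)-90,an(C-B),an(Dd-A))
yaw=(an(B-A)-90+an(C-B)+an(Dd-A))/3; u=np.array([np.cos(np.radians(yaw)),np.sin(np.radians(yaw))])
c=(A+B)/2+68*u; Rt=R.from_quat(st['orientation']).as_matrix()
print(yaw,c,an(Rt[:2,0]),Rt.T@(np.array([c[0]-1.7,c[1]-.7,58])-st['eef_pos']))
E
```

```text
[531.69760727 151.72132176] [499.77673615 281.44501373] 133.59333168839825 13.824022291007793 12.837190275984396 13.188621185043257
13.283277917345151 [581.91789785 232.20723534] 13.955674824519518 [ 0.56434801 77.37171425 -0.37400031]
```

The tray is already centred to within about 1 mm. I lower it, with contact expected at TCP z≈54.6.

Emit:
arm_command(travel=[[0, 0.008, 0], [0, 0.028, 0], [0, 0.05, 0], [0, 0.067, 0], [0, 0.074, 0]], twist=[[0, 0.3, 0], [0, 0.5, 0], [0, 0.6, 0], [0, 0.6, 0], [0, 0.6, 0]])

```text
t: 6.05
eef_pos: [578.3, 229.8, 59.4]
orientation: [-0.702, -0.079, 0.084, 0.703]
wrist_force: [-2.0, -0.2, -2.3]
opening: 55.2
```

Emit:
arm_command(travel=[[0.001, 0.001, 0], [0.001, 0.002, 0], [0.001, 0.003, 0], [0.001, 0.004, 0], [0.001, 0.0045, 0]], twist=[[0, 0, 0], [0, 0, 0], [0, 0, 0], [0, 0, 0], [0, 0, 0]])

```text
t: 6.55
eef_pos: [579.4, 230.1, 55.3]
orientation: [-0.702, -0.079, 0.084, 0.703]
wrist_force: [0.3, 0.1, -1.5]
opening: 55.1
```

```bash
python3 - <<'E'
from h import *
st=bot.state(); s=bot.snapshot('side'); save(s,'side6.png',4,(110,160,280,300))
Rt=R.from_quat(st['orientation']).as_matrix()
print(st['t'],st['eef_pos'],st['opening'],st['wrist_force'],Rt.round(3))
E
```

```text
6.55 [579.43102085 230.11918194  55.34258925] 55.1039046605797 [ 0.25263488  0.1278699  -1.48542432] [[ 0.973 -0.007 -0.229]
 [ 0.229 -0.     0.973]
 [-0.007 -1.     0.002]]
```

View pics/side6.png

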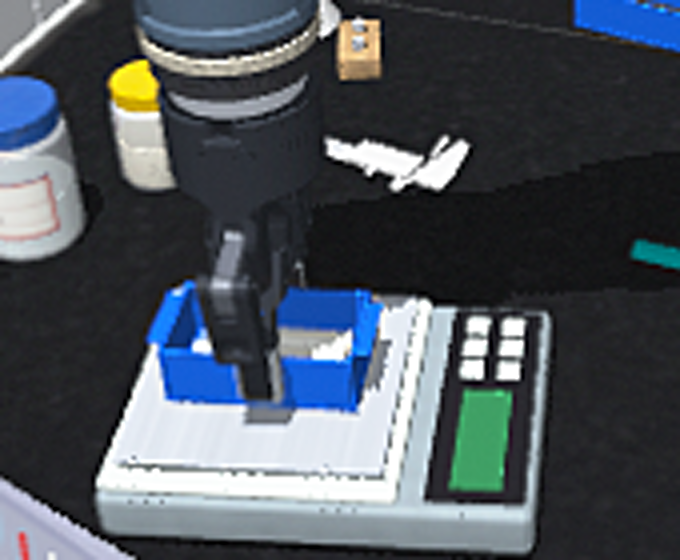

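Emit:
arm_command(travel=[[0, 0.0, 0.001], [0, 0.0, 0.001], [0, 0.0005, 0.001], [0, 0.001, 0.001], [0, 0.001, 0.001]], twist=[[0, 0, 0], [0, 0, 0], [0, 0, 0], [0, 0, 0], [0, 0, 0]])

```text
t: 7.1
eef_pos: [579.1, 231.1, 54.4]
orientation: [-0.702, -0.079, 0.084, 0.703]
wrist_force: [-1.2, -0.9, 0.6]
opening: 55.4
```

```bash
python3 - <<'E'
from h import *
for i in range(3):
    st=bot.state(); bot.snapshot('side'); print(st['t'],st['eef_pos'],st['wrist_force'],st['ft_torque'])
E
```

```text
7.1 [579.13785472 231.11155884  54.42836304] [-1.22916628 -0.88249031  0.61100453] [-0.07814991  0.18085881  0.00525183]
7.15 [579.1597509  231.09903883  54.46211097] [-1.59600354 -0.12833436  1.81921452] [-0.05881868  0.15443607 -0.00672502]
7.2 [579.17825893 231.12559795  54.43669807] [-0.80849549 -0.14818917  2.76811866] [-0.08578179  0.24928242  0.00624432]
```

Contact: the force went from -1.7 to +2 N. I release and rise.

Emit:
arm_command(travel=[[0, 0, 0], [0, 0, 0], [0, 0, 0], [0, 0, 0], [0, 0, 0]], twist=[[0, 0, 0], [0, 0, 0], [0, 0, 0], [0, 0, 0], [0, 0, 0]], jaw=0)

```text
t: 7.75
eef_pos: [579.2, 231.1, 54.4]
orientation: [-0.702, -0.079, 0.084, 0.703]
wrist_force: [0.3, 0.2, 0.6]
opening: 85.3
```

```bash
python3 - <<'E'
from h import *
st=bot.state(); s=bot.snapshot('wrist'); save(s,'wrist7.png',1.5)
print(st['t'],st['eef_pos'],st['opening'],st['wrist_force'])
E
```

```text
7.75 [579.18406503 231.07803276  54.38410916] 85.25910987517729 [0.25831288 0.22614357 0.5857464 ]
```

View pics/wrist7.png

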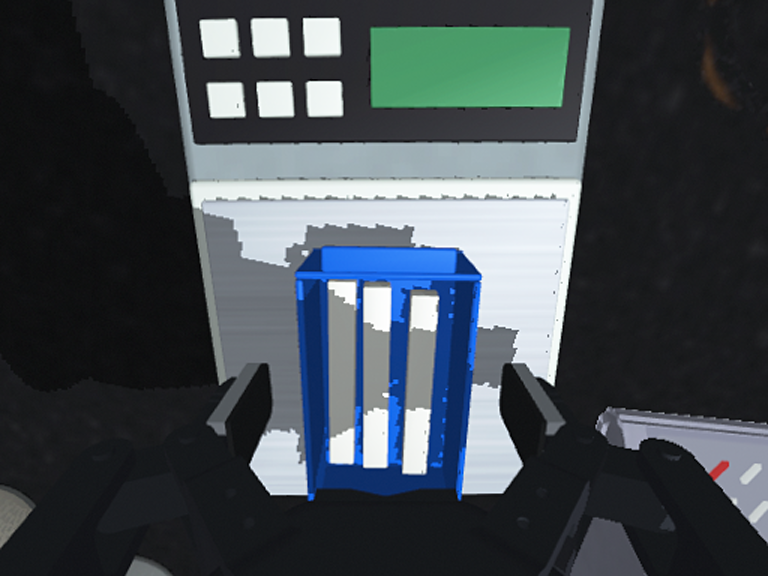

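The fingers are open and clear on both sides, and the bars are in place. I rise straight up.

Emit:
arm_command(travel=[[0, -0.01, 0], [0, -0.035, 0], [0, -0.07, 0], [0, -0.105, 0], [0, -0.13, 0]], twist=[[0, 0, 0], [0, 0, 0], [0, 0, 0], [0, 0, 0], [0, 0, 0]])

```text
t: 8.3
eef_pos: [580.6, 231.3, 187.7]
orientation: [-0.702, -0.08, 0.083, 0.703]
wrist_force: [0.0, -0.5, -0.4]
opening: 85.3
```

Emit:
arm_command(travel=[[0, 0, 0], [0, 0, 0], [0, 0, 0], [0, 0, 0], [0, 0, 0]], twist=[[0, 0, 0], [0, 0, 0], [0, 0, 0], [0, 0, 0], [0, 0, 0]])

```text
t: 8.8
eef_pos: [580.1, 231.1, 186.7]
orientation: [-0.702, -0.079, 0.084, 0.703]
wrist_force: [-0.3, 0.8, -0.5]
opening: 85.2
```

```bash
python3 - <<'E'
from h import *
import pickle
st=bot.state(); s=bot.snapshot('wrist'); save(s,'wrist8.png',1.5)
pickle.dump((st,s),open('d8.pkl','wb'))
save(bot.snapshot('side'),'side8.png',1.5)
print(st['t'],st['eef_pos'],np.abs(st['joint_vel']).max())
hsv=cv2.cvtColor(s['frame'],cv2.COLOR_RGB2HSV)
m=cv2.inRange(hsv,(105,130,60),(130,255,255))
c,_=cv2.findContours(m,cv2.RETR_EXTERNAL,cv2.CHAIN_APPROX_NONE); k=max(c,key=cv2.contourArea)
print(cv2.minAreaRect(np.array([onz(s,q[0],84,st)[:2] for q in k]).astype(np.float32)))
E
```

```text
8.8 [580.14805452 231.10353087 186.66348119] 0.005116988493054537
((581.5177612304688, 231.70550537109375), (114.87031555175781, 55.1581916809082), 12.429121971130371)
```

View pics/wrist8.png

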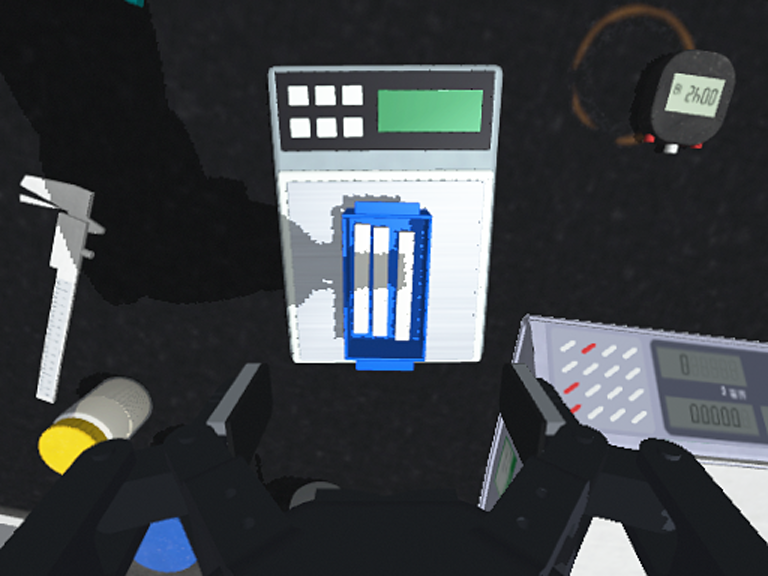

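View pics/side8.png

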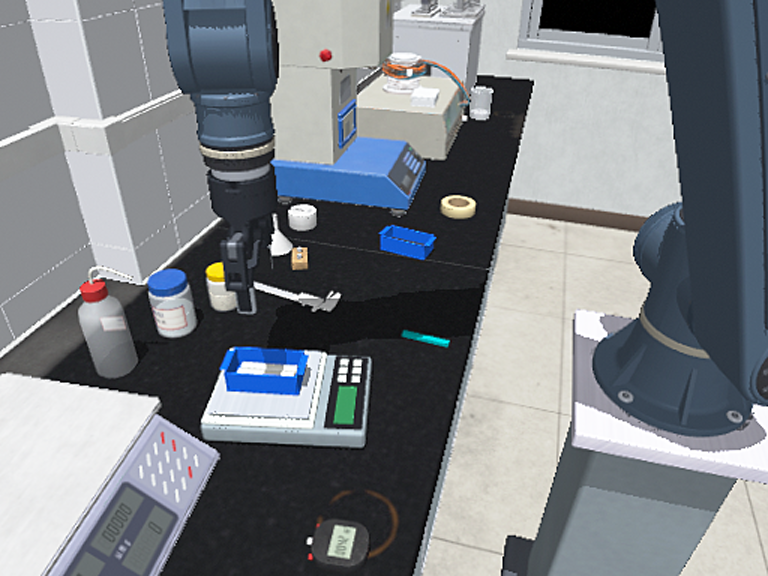

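```bash
python3 - <<'E'
from h import *
import pickle
st,s=pickle.load(open('d8.pkl','rb'))
P=np.array([onz(s,np.array(p)/1.5,50,st)[:2] for p in [(287,181),(493,181),(481,361),(294,361)]])
e=np.roll(P,-1,0)-P; print(P.round(1).tolist(),P.mean(0).round(1),np.hypot(*e.T).round(1))
save(s,'w8c.png',5,(180,110,335,255))
E
```

```text
[[530.9, 151.2], [498.6, 287.4], [630.8, 320.5], [664.4, 178.0]] [581.2 234.3] [140.  136.3 146.4 136.2]
```

View pics/w8c.png

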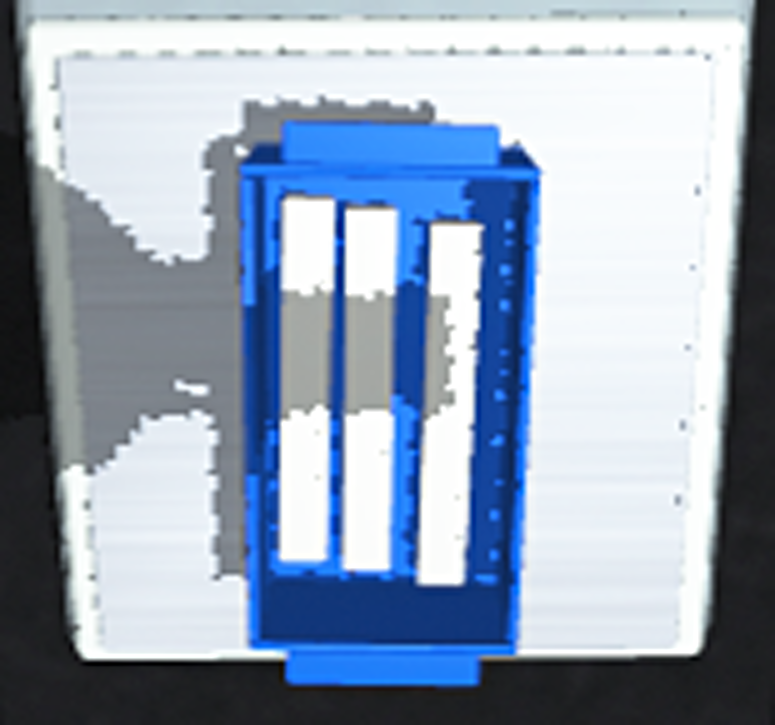

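```bash
python3 - <<'E'
from h import *
import pickle
st,s=pickle.load(open('d8.pkl','rb'))
P=np.array([onz(s,p,50,st)[:2] for p in [(192,121),(322.4,121),(316,240.4),(200.6,240.4)]])
e=np.roll(P,-1,0)-P; print(P.mean(0).round(1),np.hypot(*e.T).round(1))
print(bot.sign_off())
E
```

```text
[581.5 232.9] [132.9 135.6 135.4 135.5]
the job is handed in; nothing more can be done
None
```

The tray with the three white bars is standing upright in the middle of the small balance's steel pan, and the job is handed in at about 9 s. I gripped it across its 56 mm width at 35–45 N, carried it level, set it down with a contact force of about 2–3 N, then released it and rose clear.

- **Centring:** the last wrist view puts the tray centre at (581.5, 231.7) and the pan centre at (581.5, 232.9), about 1 mm apart.
- **Bars:** all three lie flat on the tray floor in the last wrist picture.
- **Other tray and look-alikes:** the black-bar tray and the turquoise bar stand where they were in the last side picture.
- **Disagreement:** the scene camera's first estimates were off: 6 mm in each axis for the tray, and up to 10 mm in y for the pan. I relied on the wrist camera, which the side view backed to within a few mm and whose measurements matched the given sizes.

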